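# Lever open the tester's cover and throw the vent lever

## Robot

A 6-joint arm with a two-finger parallel gripper is mounted at the origin on the work surface. World frame = base frame: x ahead of the robot, y to its left, z up, the work surface at z = 0. Lengths are in mm, angles in rad, forces in N, time in s.
With the tool pointing down it reaches from about 300 to 775 mm from the base axis. Payload 14.6 kg.
Tool frame: the origin (TCP) lies between the finger pads; the fingertips stand 8 mm ahead of it and the grasp point (between the pads) lies 11 mm behind it; z points along the fingers, y is the direction in which the jaws open and shut (so a half turn about z gives the same grasp; the last joint's range is limited). The gripper opens to 94 mm and grips with 3 to 60 N. Pads are 16 mm wide; open, the fingers measure 119 mm over their backs; the gripper's body (75 mm by 177 mm) begins 78 mm behind the grasp point.
Start: joints at [-1.384, 0.3, 1.521, -0, 1.321, -0.067], TCP at [138.09, -532.373, 213.446] pointing down, gripper open.
Joint ranges: [-3.03, 3.03], [-0.79, 2.21], [0.23, 2.52], [-1.04, 4.18], [0, 3.07], [-2.55, 2.55]. Speed limits (rad/s): [2.22, 2.22, 2.57, 3.14, 3.14, 3.14].

## Interface

Orientations are given as [roll, pitch, yaw] about the fixed x, y, z axes, in that order (R = Rz(yaw) Ry(pitch) Rx(roll)).
In Python, from cell import manip gives the robot as it stands. The module is installed in compiled form; this text tells all that it offers.
- The arm moves only by the tool send_rows, never from a script. Its argument "series" is a list that holds one entry, the list of rows, each a list of 5 numbers: the opening, from 0 (shut) to 1 (fully open), then the shift along the tool's x, y, z in mm, then the turn about the tool's z in degrees. In form: [[[gripper, dx, dy, dz, roll], ...]]. A call has 1 to 10 rows; each row is the pose to reach, as a shift and turn from the pose commanded when the call began, along the tool's axes at that moment; what a row does not reach only later rows make up. A row lasts 1/10 s, in which the tool goes at most 50 mm and 8.59 degrees, less where a joint would pass 70% of its speed; a pose out of reach is approached as far as the arm can. A call with a gripper value outside its range is refused whole. The fingers move at their own pace and stop on an object; "newtons" is the grip in N (left out, the last holds). Time passes only in rows, so rows that repeat a pose let the fingers close. It gives the time, the measured TCP pose, the force and the opening at its end, in the units of the state.
- manip.read_state(): the state, without advancing time (a new reading comes with each control period).
- manip.camera(name): name is "side" or "top" or "wrist"; returns a dict with "img" (384x512x3 uint8, red, green, blue), "vfov" (degrees; the focal length in pixels is half the picture's height over the tangent of half this angle, whatever the lens; pixels are square), "cx", "cy" (the principal point, pixels), "pose" (4x4, takes a point from camera to world coordinates); the wrist camera has in their place "T_tool_cam" (4x4, takes a point from camera to tool coordinates, whose origin is the TCP and whose axes are the flange's). Camera axes: x right, y down, z forward; pixel columns grow to the right and rows downward; lengths in mm; the calibration is good to about 2 mm. A picture is of the moment at which its call begins: read the wrist's pose just before it. There is no depth.
- manip.sign_off(): hands the job in, once; it reports no verdict.
Trained networks look in a picture, given as the dict that the camera call returned (one of the last four; its "shot" number tells which), for a name from the list of things; names that differ only in an ending like _2 or _b are one class to them, and where a whole thing is asked for, a point or a joint stands for the part that bears it (a point fixed in the world has none). Each returns a list of dicts, best first, with "conf" (0 to 1); they miss things now and then, are a little off and sometimes report something else, mostly with a low value. They report only what shows in the picture. A call takes as long as a camera call. They do not tell look-alikes from the thing itself.
- manip.find_in(target, picture): "rect" ([left, top, width, height] in pixels, round what is visible of it).
- manip.silhouettes(target, picture): "pixels" (384x512 bool, what is visible of it) and "rect" ([left, top, width, height] in pixels, round what is visible of it).
The state is a dict: "clock": time; "joints": joint angles; "qd": joint speeds; "effort": joint torques, N m; "eef_pos": TCP position; "eef_rot": TCP orientation; "wrist_force": force on the tool from outside, world axes, zero at the start; "moment": the same for the moment, N m; "finger_gap": finger opening in mm.
Only numpy, scipy, OpenCV 4.12 (cv2) and the standard library are available. Lean on these libraries where they do the work, as an engineer would, in place of code of your own. Each camera call takes 0.05 s, during which the arm holds its last target. There are 200 camera calls.

## Task

Vent the pressure tester: take the pry blade from its cork mat, slip it into the slit under the lower edge of the console's closed cover and lever the cover up with it (no fingers on the cover until it is well off its seat), then swing the cover up until it stands upright. Throw the little vent lever inside all the way over to its stop on the robot's side, and finish with the cover standing open and the blade lying flat on its mat again. Do not shift the weight, the spray bottle or the clamp ring.

Things in the scene. Friction and masses are not known exactly. Their poses are not given: they have to be found in the camera images.
- console: Grey sheet-metal console, fixed, 250 deep (x) x 200 wide (y) x 166 high, standing broadside: its sloping front looks to the robot's right. Pressure gauge on top at the back, robot's side (to 237 high). Origin: centre of its underside. x points from front to back, y to the side nearer the robot, z up. Front face 83 mm high, above it the face slopes up and back at 25 degrees.
- panel (a point): The console's sloping face. Origin: middle of its lower front edge (125 mm in front of the console's origin, 85 mm up). x runs up the slope (25 degrees above level), y to the robot's side, z square out of the face. A plain ledge (z = 0, 200 wide) runs from x = 0 to 45 mm. Rims at z = 10 mm flank the compartment: x 28 to 170, y 55 to 100 mm either side.
- slit (a point): Middle of the slit's mouth (panel x = 28, z = 5 mm), fixed, panel's axes. The slit is 10 mm high (ledge at z = 0, closed cover's underside at z = 10) and 110 mm wide (y +-55), open to the robot; it runs 17 mm up the slope into the compartment.
- compartment (a point): Middle of the floor of the compartment under the cover (panel x = 87.5, z = -38 mm). The compartment spans panel x 45 to 130, y -55 to 55 mm, walls to z = 10 mm at the sides and top, to z = 0 at the front.
- cover: The cover: bare aluminium plate 100 x 130 wide x 5 mm, no handle, hinged on its upper (far) edge. Origin on the hinge axis, level with the plate's underside; its x runs from lip to hinge (plate from x = -102 to -2, y +-65, z 0 to 5 mm); turns with the cover, equal to the panel's axes when closed.
- cover_angle (a joint): Cover hinge angle, rad: 0 closed on the sloping face, grows as it lifts, stop at 2.1; 2.0 is upright (plumb). Stiff hinge, about 1.5 N at the lip, stays where it is left.
- cover_lip (a point): Middle of the cover's lower edge, at its underside; moves with the cover (102 mm from the hinge).
- cover_hinge (a point): Middle of the cover's hinge axis, fixed on the console (x = 130, z = 10 mm in the panel's frame).
- vent_lever (a joint): Vent lever angle, rad: 0 at its stop away from the robot (leaning 0.55 rad from square), grows as it swings along the panel's +y, towards the robot, 1.1 at its stop on the robot's side. Stays where it is left; about 1 N at the knob.
- lever_knob (a point): Centre of the vent lever's black ball knob, 14 mm across, on a 6 mm rod of 36 mm; pivot at x = 75, y = 18, z = -36 mm in the panel's frame; the knob swings in the plane square to the panel's x. The compartment on its -y side is free.
- pry_blade: Pry blade: wooden handle 90 long x 20 wide x 18 mm thick, with a flat steel blade 24 wide x 3 mm thick that reaches 80 mm beyond the handle; 0.09 kg. Origin: centre of the handle's underside. x runs along it to the blade, z up as it lies; the blade's mid-plane is 9 mm above the underside.
- blade_tip (a point): Middle of the blade's end: x = 125, z = 9 mm from the pry blade's origin.
- mat: Cork mat, fixed, 260 x 100 x 4 mm thick. Origin: centre of its underside, x along its length. The pry blade starts on it.
- weight: Bystander: steel weight 40 across, 52 mm high, standing on the clipboard. Origin: centre of its underside.
- spray: Bystander: white plastic spray bottle 74 across, 192 mm high. Origin: centre of its underside.
- clamp_ring: Bystander: dark steel ring, 64 outside, 30 bore, 16 mm high, lying on the console's flat top at the back. Origin: centre of its underside.
- clipboard: Clipboard, fixed to the bench, 230 x 160 x 5 mm, clip to 12 mm high. Origin: centre of its underside.
Things that resemble listed ones, but are neither listed nor needed, are in the scene too. Of the things like the pry_blade, leave any that is red or yellow; of the rest the larger one is meant.

How it is judged:
By the outcome, as a careful person would: the job done as asked, in the order asked, and still so for the second after the job is handed in, with the robot touching nothing.
It also fails if it takes over 58 s, if anything falls off the work surface, if the arm or the gripper's body presses on something with over 40 N, if the wrist force passes 120 N, or if a joint passes its speed limit or range.

## Working session

There is one attempt and no reset: what is moved stays moved. The work goes in short steps, Python scripts to look and compute and a tool call to move; the robot and the scene stay as the last step left them, time stands still between calls to the robot, and variables do not carry over. Pictures are saved under pics/ and viewed, about 8 in all and at most 12, crops included, and the job is handed in when it is done.

Besides the shell and the picture viewer there is one more tool, called as name(argument=value, ...) on one line, values as JSON. send_rows: Moves the arm, as the interface text tells. Its arguments: {"type":"object","properties":{"series":{"type":"array"},"newtons":{"type":"number"}},"required":["series"]}

```bash
mkdir -p pics
cat > h.py <<'E'
import numpy as np, cv2
from cell import manip
from scipy.spatial.transform import Rotation as R
def K(c):
    h=c["img"].shape[0]; f=h/2/np.tan(np.radians(c["vfov"])/2); return f,c["cx"],c["cy"]
def toolT(s):
    T=np.eye(4); T[:3,:3]=R.from_euler('xyz',s["eef_rot"]).as_matrix(); T[:3,3]=s["eef_pos"]; return T
def cam(name):
    s=manip.read_state(); c=manip.camera(name)
    c["T"]=np.array(c["pose"]) if name!="wrist" else toolT(s)@np.array(c["T_tool_cam"])
    return c
def ray(c,u,v):
    f,cx,cy=K(c); d=c["T"][:3,:3]@np.array([(u-cx)/f,(v-cy)/f,1.]); return c["T"][:3,3],d
def atz(c,u,v,z):
    o,d=ray(c,u,v); return o+d*(z-o[2])/d[2]
def proj(c,P):
    f,cx,cy=K(c); p=(np.linalg.inv(c["T"])@np.append(P,1))[:3]; return np.array([cx+f*p[0]/p[2],cy+f*p[1]/p[2]])
def save(c,n,k=1.5):
    cv2.imwrite('pics/'+n,cv2.resize(c["img"][:,:,::-1],None,fx=k,fy=k,interpolation=cv2.INTER_CUBIC))
E
cat > a.py <<'E'
from h import *
s=manip.read_state();print(s)
for n in("top","side","wrist"):
    c=cam(n); save(c,n+"0.png"); print(n,K(c),c["T"].round(3).tolist())
    for t in("console","cover","pry_blade","mat","weight","spray","clamp_ring","clipboard"):
        r=manip.find_in(t,c); print(t,[(np.round(x["rect"]).tolist(),round(x["conf"],2)) for x in r[:4]])
E
python3 a.py
```

```text
{'clock': 0.0, 'joints': array([-1.38358238e+00,  3.00457930e-01,  1.52163524e+00, -5.17261446e-06,
        1.32069968e+00, -6.66027554e-02]), 'qd': array([-8.86184319e-05,  6.26198625e-04, -3.69454390e-04,  6.52407926e-04,
        1.55816949e-04, -7.91000740e-04]), 'effort': array([-3.38889868e-04, -5.31804729e+01, -3.52741456e+01,  7.06728618e-02,
        2.43513932e-02, -9.86362625e-05]), 'eef_pos': array([ 138.04801363, -532.10812011,  212.87064406]), 'eef_rot': array([-3.14039479e+00, -7.48778437e-05,  2.53817942e-01]), 'wrist_force': array([-0.04656416,  0.10056178,  0.10880367]), 'moment': array([0.00118596, 0.07774564, 0.00755526]), 'finger_gap': 94.23272054768314}
top (np.float64(346.48296520611564), 253.50501474010258, 194.1684263867983) [[0.123, -0.969, 0.213, 215.55], [-0.992, -0.12, 0.027, -86.413], [-0.001, -0.215, -0.977, 1261.248], [0.0, 0.0, 0.0, 1.0]]
console [([175.0, 118.0, 93.0, 86.0], 0.74)]
cover [([215.0, 141.0, 43.0, 42.0], 0.66)]
pry_blade [([349.0, 246.0, 47.0, 12.0], 0.85), ([281.0, 210.0, 47.0, 14.0], 0.77), ([301.0, 243.0, 26.0, 28.0], 0.53), ([353.0, 19
[... 707 characters left out ...]
220.0, 40.0, 79.0], 0.75), ([315.0, 253.0, 16.0, 18.0], 0.54)]
weight [([316.0, 253.0, 12.0, 17.0], 0.75)]
spray [([224.0, 80.0, 22.0, 50.0], 0.56), ([263.0, 148.0, 41.0, 34.0], 0.56), ([317.0, 252.0, 11.0, 20.0], 0.52), ([239.0, 231.0, 5.0, 48.0], 0.5)]
clamp_ring [([294.0, 120.0, 14.0, 19.0], 0.5), ([243.0, 106.0, 74.0, 102.0], 0.24)]
clipboard [([277.0, 223.0, 65.0, 68.0], 0.74)]
wrist (np.float64(333.1584794563004), 259.9470006417475, 192.7665524031421) [[0.25, -0.933, -0.257, 211.368], [-0.968, -0.241, -0.067, -512.707], [0.0, 0.266, -0.964, 384.31], [0.0, 0.0, 0.0, 1.0]]
console []
cover []
pry_blade [([85.0, 0.0, 27.0, 24.0], 0.62)]
mat []
weight []
spray []
clamp_ring []
clipboard []
```

Run:
```python
import cv2,numpy as np
t=cv2.imread('pics/top0.png');s=cv2.imread('pics/side0.png')
a=cv2.resize(t[130:450,130:640],None,fx=1.18,fy=1.18)
cv2.imwrite('pics/t1.png',cv2.resize(t[140:420,240:620],(800,590),interpolation=cv2.INTER_CUBIC))
cv2.imwrite('pics/s1.png',cv2.resize(s[110:570,260:540],(487,600)*1 if 0 else (365,600)))
```

```text
(no output)
```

View pics/t1.png

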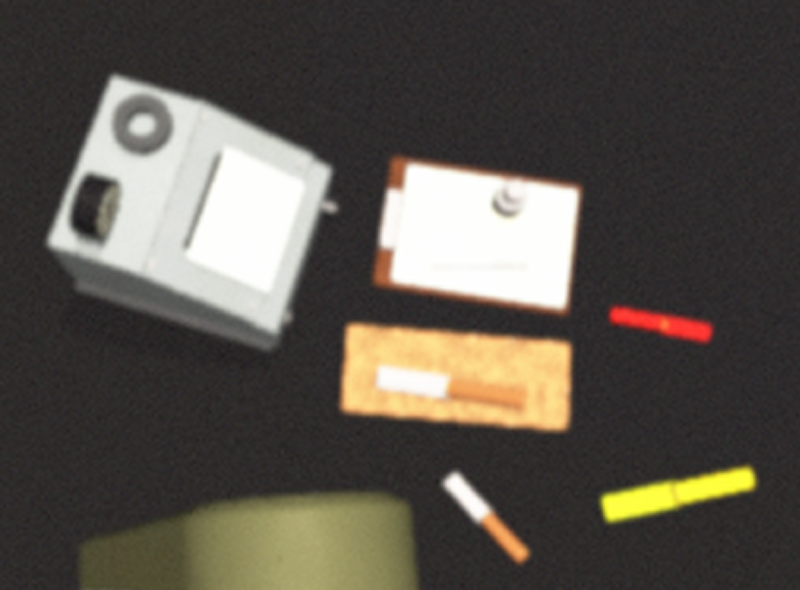

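View pics/side0.png

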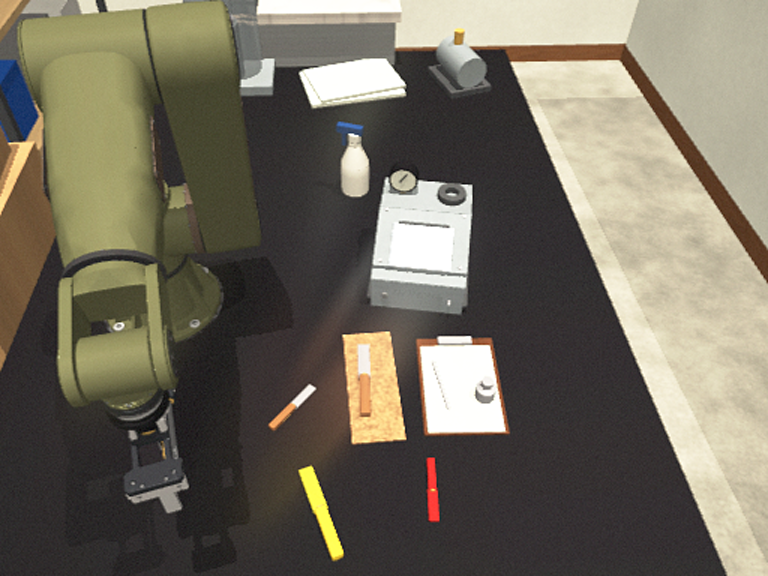

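The pictures show the console with its slope to the right. The wanted blade, with its orange handle, lies on the cork mat with its tip towards the console. Red, yellow and a smaller orange blade lie elsewhere. I'll fit the console and blade poses from silhouettes.

```bash
cat >> h.py <<'E'
a25=np.radians(25); c25,s25=np.cos(a25),np.sin(a25)
def pan(p,q):  # panel point -> world for console pose q=(x,y,yaw)
    x,y,z=p; l=np.array([-125+x*c25-z*s25,y,85+x*s25+z*c25]); return con(l,q)
def con(l,q):
    c,s=np.cos(q[2]),np.sin(q[2]); return np.array([q[0]+c*l[0]-s*l[1],q[1]+s*l[0]+c*l[1],l[2]])
def polymask(c,pts):
    m=np.zeros((384*4,512*4),np.uint8); h=cv2.convexHull(np.float32([proj(c,p) for p in pts]))
    cv2.fillPoly(m,[np.int32(h*4)],1); return m>0
def iou(a,b):
    b=cv2.resize(b.astype(np.uint8),(2048,1536),interpolation=cv2.INTER_NEAREST)>0
    return (a&b).sum()/(a|b).sum()
E
cat > b.py <<'E'
from h import *
from scipy.optimize import minimize
obs=[];B=[]
for n in("top","side"):
    c=cam(n)
    for t in("console","cover"):
        r=manip.silhouettes(t,c)
        if r: obs.append((c,t,r[0]["pixels"])); print(n,t,r[0]["conf"],r[0]["pixels"].sum())
    for t in ("pry_blade","mat","spray","weight"):
        for r in manip.silhouettes(t,c)[:4]:
            rr=cv2.minAreaRect(np.float32(np.argwhere(r["pixels"])[:,::-1]))
            z={"pry_blade":18,"mat":4}.get(t,50)
            P=[atz(c,u,v,z)[:2].round(0).tolist() for u,v in cv2.boxPoints(rr)]
            print(n,t,round(r["conf"],2),np.mean(P,0),P)
xs=125;back=-125+125/ c25*c25
def hull(q,t):
    if t=="cover": return [pan((x,y,z),q) for x in(28,128) for y in(-65,65) for z in(10,15)]
    xt=-125+(166-85)/np.tan(a25)
    return [con(l,q) for y in(-100,100) for l in((-125,y,0),(125,y,0),(125,y,166),(xt,y,166),(-125,y,85))]
def cost(q):
    q=(q[0],q[1],q[2]/100); return -sum(iou(polymask(c,hull(q,t)),m)*(2 if t=="cover" else 1) for c,t,m in obs)
best=None
for x0,y0 in((450,80),(400,50)):
    r=minimize(cost,[x0,y0,135],method="Nelder-Mead",options=dict(initial_simplex=[[x0,y0,135],[x0+60,y0,135],[x0,y0+60,135],[x0,y0,165]]))
    print(r.x,r.fun,len(obs))
    q=(r.x[0],r.x[1],r.x[2]/100); print([round(iou(polymask(c,hull(q,t)),m),3) for c,t,m in obs])
print("slit",pan((28,0,5),q),"hinge",pan((130,0,10),q))
E
python3 b.py
```

```text
top console 0.69 4803
top cover 0.7 1121
top pry_blade 0.76 [ 429.5  -237.25] [[419.0, -154.0], [443.0, -155.0], [440.0, -321.0], [416.0, -319.0]]
top pry_blade 0.69 [ 341.5 -501.5] [[325.0, -418.0], [381.0, -579.0], [358.0, -585.0], [302.0, -424.0]]
top pry_blade 0.67 [ 533. -469.] [[529.0, -413.0], [547.0, -416.0], [537.0, -525.0], [519.0, -522.0]]
top pry_blade 0.61 [ 290.  -289.5] [[318.0, -234.0], [338.0, -250.0], [262.0, -345.0], [242.0, -329.0]]
top mat 0.72 [ 445. -245.] [[390.0, -116.0], [490.0, -113.0], [500.0, -376.0], [400.0, -375.0]]
top mat 0.65 [605.25  90.25] [[505.0, 262.0], [775.0, 219.0], [702.0, -87.0], [439.0, -33.0]]
top spray 0.89 [443.25 401.5 ] [[422.0, 474.0], [498.0, 462.0], [464.0, 328.0], [389.0, 342.0]]
top spray 0.32 [590.25  22.75] [[531.0, 92.0], [676.0, 64.0], [649.0, -48.0], [505.0, -17.0]]
top weight 0.63 [588.5  85.5] [[497.0, 249.0], [750.0, 204.0], [676.0, -83.0], [431.0, -28.0]]
side console 0.77 5254
side cover 0.81 1310
side pry_blade 0.92 [ 347.25 -508.  ] [[307.0, -432.0], [331.0, -423.0], [387.0, -585.0], [364.0, -592.0]]
side pry_blade 0.
[... 364 characters left out ...]
], [504.0, -369.0], [404.0, -378.0]]
side spray 0.92 [444.25 466.25] [[402.0, 633.0], [486.0, 641.0], [481.0, 298.0], [408.0, 293.0]]
side weight 0.58 [ 661.5 -299.5] [[648.0, -268.0], [686.0, -270.0], [674.0, -331.0], [638.0, -329.0]]
side weight 0.37 [588.5  106.25] [[503.0, 42.0], [531.0, 205.0], [679.0, 168.0], [641.0, 10.0]]
[579.63304736  71.29355634 139.06452065] -5.2968417151051925 4
[np.float64(0.872), np.float64(0.888), np.float64(0.873), np.float64(0.888)]
[579.69184326  72.36538963 139.91467803] -5.298800805704348 4
[np.float64(0.866), np.float64(0.88), np.float64(0.872), np.float64(0.9)]
slit [562.31445132 -27.87600024 101.36485026] hinge [577.74357942  61.12684039 149.0034519 ]
```

send_rows(series=[[[1,35,-20,-4,-7.4],[1,71,-39,-8,-14.8],[1,106,-59,-12,-22.2],[1,141,-78,-16,-29.6],[1,177,-98,-20,-37],[1,212,-117,-20,-44.4],[1,247,-137,-20,-51.8],[1,283,-156,-20,-59.2],[1,318,-176,-20,-66.6],[1,353,-195,-20,-74]]])

```text
clock: 3.05
eef_pos: [431.9, -253.6, 233.6]
eef_rot: [3.141, 0.0, 1.551]
wrist_force: [0.2, -0.2, -0.1]
finger_gap: 94.0
```

```bash
cat >> h.py <<'E'
def go(P,yaw):  # deltas in tool axes to reach TCP P, yaw
    s=manip.read_state(); T=toolT(s); y=np.arctan2(T[1,0],T[0,0])
    d=T[:3,:3].T@(np.array(P)-T[:3,3]); print("delta",d.round(1),"turn",round(-np.degrees(yaw-y),2))
def st():
    s=manip.read_state(); T=toolT(s); print("t",round(s["clock"],2),"tcp",np.round(s["eef_pos"],1),"yaw",round(np.arctan2(T[1,0],T[0,0]),3),"F",np.round(s["wrist_force"],1),"M",np.round(s["moment"],2),"gap",round(s["finger_gap"],1))
E
python3 - <<'E'
from h import *
import time
st(); c=cam("wrist"); save(c,"w1.png",1.2)
for t,z in (("pry_blade",18),("mat",4)):
  for r in manip.silhouettes(t,c)[:3]:
    rr=cv2.minAreaRect(np.float32(np.argwhere(r["pixels"])[:,::-1]))
    print(t,round(r["conf"],2),[atz(c,u,v,z)[:2].round(0).tolist()+[round(float(u)),round(float(v))] for u,v in cv2.boxPoints(rr)])
E
```

```text
t 3.05 tcp [ 431.9 -253.6  233.6] yaw 1.551 F [ 0.2 -0.2 -0.1] M [-0.1  -0.1  -0.03] gap 94.0
pry_blade 0.9 [[247.0, -328.0, 114, 231], [324.0, -241.0, 169, 160], [336.0, -252.0, 180, 169], [260.0, -341.0, 126, 240]]
pry_blade 0.83 [[519.0, -521.0, 328, 356], [529.0, -406.0, 338, 283], [546.0, -409.0, 351, 285], [538.0, -524.0, 341, 358]]
pry_blade 0.79 [[419.0, -153.0, 248, 79], [444.0, -153.0, 271, 79], [442.0, -323.0, 271, 224], [414.0, -322.0, 248, 224]]
mat 0.72 [[390.0, -117.0, 221, 46], [490.0, -113.0, 312, 41], [513.0, -372.0, 325, 254], [394.0, -378.0, 234, 260]]
```

View pics/w1.png

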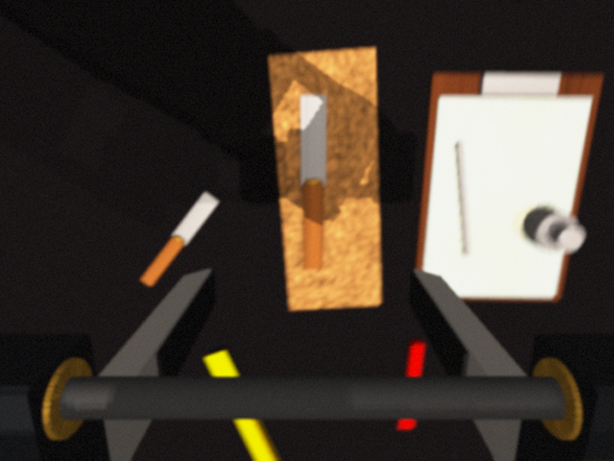

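The wrist picture shows the wanted blade on the mat: tip at (313,95), handle from (313,180) to (313,268).

Run:
```python
from h import *
st();c=cam("wrist")
for r in manip.silhouettes("pry_blade",c)[:3]:
    m=r["pixels"]; ys,xs=np.nonzero(m)
    if abs(xs.mean()-260)>20: continue
    for v in range(ys.min(),ys.max()+1,12):
        row=xs[ys==v]; z=22 if v>150 else 14.5
        print(v,row.min(),row.max(),c["img"][v,int(row.mean())],atz(c,row.mean(),v,z).round(1),round(float(atz(c,row.max()+.5,v,z)[0]-atz(c,row.min()-.5,v,z)[0]),1))
    print(ys.min(),ys.max(),atz(c,260,ys.min(),14.5),atz(c,260,ys.max(),20))
g=c["img"][:,258:265].mean(1); print([(v,*g[v].round().astype(int)) for v in range(144,156,2)])
P=np.array([431,-254,150]);go(P,1.55)
```

```text
t 3.2 tcp [ 431.8 -253.7  233.3] yaw 1.549 F [ 0.  -0.3 -0.4] M [-0.08 -0.12 -0.04] gap 93.9
80 250 268 [214 177 144] [ 431.3 -153.7   14.5] 21.1
92 249 270 [239 232 228] [ 431.6 -166.4   14.5] 24.6
104 249 270 [162 153 145] [ 431.3 -179.4   14.5] 24.9
116 249 269 [148 141 135] [ 430.4 -192.6   14.5] 24.0
128 249 269 [150 143 138] [ 430.1 -206.1   14.5] 24.2
140 249 269 [147 138 132] [ 429.8 -219.8   14.5] 24.4
152 249 269 [163 112  32] [ 429.5 -232.7   22. ] 24.2
164 251 267 [137  75  28] [ 429.2 -246.7   22. ] 19.8
176 251 267 [136  70  29] [ 428.8 -261.    22. ] 19.9
188 251 267 [227 133  56] [ 428.5 -275.5   22. ] 20.1
200 251 267 [223 128  51] [ 428.1 -290.4   22. ] 20.3
212 251 266 [222 130  52] [ 427.2 -305.5   22. ] 19.3
224 252 265 [221 130  56] [ 426.8 -320.9   22. ] 17.1
80 224 [ 432.45711767 -153.7096203    14.5       ] [ 428.60591874 -321.72605632   20.        ]
[(144, np.int64(149), np.int64(140), np.int64(133)), (146, np.int64(149), np.int64(141), np.int64(134)), (148, np.int64(144), np.int64(135), np.int64(129)), (150, np.int64(130), np.int64(109), np.int64(87)), (152, np.int64(159), np.int64(109), np.int64(33)), (154, np.int64(150), np.int64(95), np.int64(28))]
delta [ 1.3  0.5 83.4] turn -0.33
```

send_rows(series=[[[0.6,1,-1,45,0],[0.6,2,-2,90,0],[0.6,3.6,-3,135,0],[0.6,3.6,-3,175,0],[0.6,3.6,-3,205,0],[0.6,3.6,-3,219,0],[0.6,3.6,-3,219,0],[0.1,3.6,-3,219,0],[0.1,3.6,-3,219,0],[0.1,3.6,-3,219,0]]], newtons=40)

```text
clock: 4.3
eef_pos: [427.8, -251.8, 14.8]
eef_rot: [3.141, 0.0, 1.544]
wrist_force: [0.6, -0.4, -0.3]
finger_gap: 35.7
```

send_rows(series=[[[0.1,0,0,0,0],[0.1,0,0,0,0],[0.1,0,0,-10,0],[0.1,0,0,-40,0],[0.1,0,0,-80,0],[0.1,0,0,-120,0],[0.1,0,0,-120,0]]], newtons=50)

```text
clock: 5.0
eef_pos: [429.7, -252.5, 140.0]
eef_rot: [3.134, 0.005, 1.545]
wrist_force: [0.4, -0.7, -1.7]
finger_gap: 19.5
```

Run:
```python
from h import *
st();c=cam("wrist"); save(c,"w2.png",1.2)
```

```text
t 5.0 tcp [ 429.7 -252.5  140. ] yaw 1.545 F [ 0.4 -0.7 -1.7] M [-0.01 -0.11 -0.01] gap 19.5
```

View pics/w2.png

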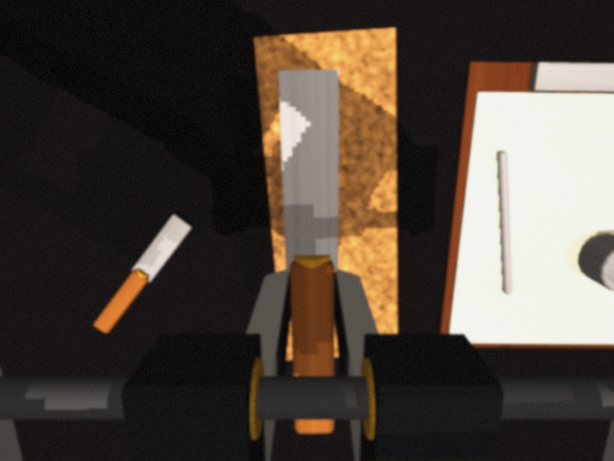

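The blade is held, with its tip at (309,70) and the handle front at (312,258). It lies straight in the jaws.

Run:
```python
from h import *
st();c=cam("wrist");st()
T=toolT(manip.read_state())
for zz in(-4,-1.5,1):
  for uv in((257.5,58),(260,215)):
    z=T[2,3]+zz; P=atz(c,*uv,z); print(zz,uv,(T[:3,:3].T@(P-T[:3,3])).round(1))
# width test of blade near tip and near handle -> pitch
for r in manip.silhouettes("pry_blade",c)[:3]:
    m=r["pixels"]; ys,xs=np.nonzero(m)
    if abs(xs.mean()-258)>25: continue
    for v in range(ys.min(),ys.max(),15):
        row=xs[ys==v]; print(v,row.min(),row.max())
c=cam("side")
for r in manip.silhouettes("pry_blade",c)[:5]:
    ys,xs=np.nonzero(r["pixels"]); print(r["conf"],r["rect"])
q=(580,72,1.395)
print("slit",pan((28,0,5),q))
```

```text
t 5.05 tcp [ 428.8 -251.8  137.2] yaw 1.545 F [-0.1 -0.2 -1.2] M [-0.01 -0.08  0.  ] gap 19.7
t 5.1 tcp [ 428.  -251.3  135.2] yaw 1.545 F [ 0.1  0.6 -1.5] M [ 0.01 -0.1   0.01] gap 19.4
-4 (257.5, 58) [97.5 -1.9  3.9]
-4 (260, 215) [15.3 -0.7  4. ]
-1.5 (257.5, 58) [97.2 -1.9  1.4]
-1.5 (260, 215) [16.2 -0.7  1.5]
1 (257.5, 58) [96.9 -1.9 -1.1]
1 (260, 215) [17.1 -0.7 -1. ]
58 238 280
73 232 281
88 233 281
103 233 281
118 234 281
133 234 281
148 234 281
163 235 281
178 236 281
193 236 281
208 236 281
223 238 279
238 242 277
253 242 277
268 242 277
283 242 277
298 243 277Traceback (most recent call last):
  File "<stdin>", line 12, in <module>
    return umr_minimum(a, axis, None, out, keepdims, initial, where)
ValueError: zero-size array to reduction operation minimum which has no identity
```

send_rows(series=[[[0.1,0,5,-35,0],[0.1,10,25,-60,2],[0.1,35,50,-80,4],[0.1,70,80,-80,6],[0.1,105,100,-80,8],[0.1,129,114,-80,8.6],[0.1,129,114,-80,8.6],[0.1,129,114,-80,8.6]]])

```text
clock: 5.95
eef_pos: [544.8, -124.9, 213.0]
eef_rot: [-3.139, -0.0, 1.396]
wrist_force: [-0.7, -0.4, -1.4]
finger_gap: 19.2
```

Run:
```python
from h import *
st();c=cam("wrist");
q=(580,72,1.395)
im=c["img"].copy()
cv2.imwrite('pics/w3raw.png',im[:,:,::-1])
L=lambda P,Q,col: cv2.line(big,*[tuple(int(x) for x in proj(c,pan(p,q))*1.5) for p in(P,Q)],col,1)
big=cv2.resize(im[:,:,::-1],None,fx=1.5,fy=1.5,interpolation=cv2.INTER_CUBIC)
L((28,-65,15),(28,65,15),(0,0,255));L((28,-65,15),(128,-65,15),(0,0,255));L((28,65,15),(128,65,15),(0,0,255))
L((0,-100,0),(0,100,0),(255,0,0)); L((28,-100,10),(28,-55,10),(0,255,0))
cv2.imwrite('pics/w3.png',big)
for p in((28,-65,15),(28,65,15),(0,-100,0),(0,100,0)): print(p,proj(c,pan(p,q)).round(1))
for r in manip.silhouettes("cover",c)[:2]: print(r["conf"],r["rect"])
st()
```

```text
t 5.95 tcp [ 544.8 -124.9  213. ] yaw 1.396 F [-0.7 -0.4 -1.4] M [-0.06 -0.03 -0.  ] gap 19.2
(28, -65, 15) [346.4  78.6]
(28, 65, 15) [179.3  78.5]
(0, -100, 0) [378.1 103.7]
(0, 100, 0) [147.3 103.6]
0.93 [160.6, 0.0, 194.6, 87.4]
t 6.05 tcp [ 544.6 -125.9  213.7] yaw 1.395 F [-0.2  0.4 -0.6] M [ 0.05 -0.06 -0.04] gap 19.8
```

View pics/w3.png

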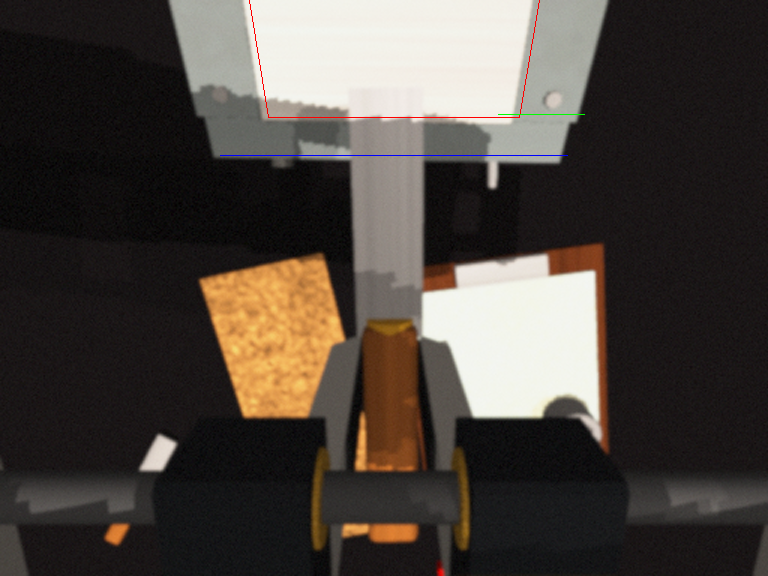

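The picture shows the cover lip corners at about (264,118) and (514,122), and the console's front edge from (213,157) to (560,162). The overlay is off by a few mm and about 0.8°, so I'll refit.

Run:
```python
from h import *
from scipy.optimize import least_squares
st();c=cam("wrist")
obs=[((0,100,0),(213,157)),((0,-100,0),(560,162)),((28,65,15),(264,118)),((28,-65,15),(514,122)),((28,100,10),(205,116)),((28,-100,10),(582,121))]
f=lambda q: np.concatenate([proj(c,pan(p,(q[0],q[1],q[2]/100)))-np.array(uv)/1.5 for p,uv in obs])
r=least_squares(f,[580,72,139]);q=(r.x[0],r.x[1],r.x[2]/100);print(r.x,r.fun.round(1))
print("slit",pan((28,0,5),q),"hinge",pan((130,0,10),q))
ux=np.array([np.cos(q[2]),np.sin(q[2]),0]);uy=np.array([-np.sin(q[2]),np.cos(q[2]),0])
print(ux,uy)
```

```text
t 6.05 tcp [ 544.6 -125.9  213.7] yaw 1.395 F [-0.2  0.4 -0.6] M [ 0.05 -0.06 -0.04] gap 19.8
[579.27862344  69.27074663 137.90681821] [ 2.7 -0.7  1.2 -0.5  0.7  1.   0.5  0.9 -2.9 -0.8 -1.9 -0.2]
slit [559.89216288 -30.60154753 101.36485026] hinge [577.10511316  58.0735785  149.0034519 ]
[0.19055566 0.98167639 0.        ] [-0.98167639  0.19055566  0.        ]
```

send_rows(series=[[[0.1,-12,-1,0,0.5],[0.1,-25,-2,20,0.9],[0.1,-30,-2,50,0.9],[0.1,-30,-2,80,0.9],[0.1,-25,-2,100,0.9],[0.1,-19,-2,109,0.9],[0.1,-19,-2,110,0.9],[0.1,-19,-2,110,0.9],[0.1,-19,-2,110,0.9],[0.1,-19,-2,110,0.9]]])

```text
clock: 7.1
eef_pos: [540.2, -143.9, 105.4]
eef_rot: [3.14, 0.0, 1.379]
wrist_force: [0.7, 0.2, -1.5]
finger_gap: 19.7
```

```bash
cat >> h.py <<'E'
q0=(579.28,69.27,1.379)
def hz(w,q=q0):  # world -> (h from front edge, along panel y, z)
    l=np.array([np.cos(q[2])*(w[0]-q[0])+np.sin(q[2])*(w[1]-q[1]),-np.sin(q[2])*(w[0]-q[0])+np.cos(q[2])*(w[1]-q[1])]); return np.array([l[0]+125,l[1],w[2]])
def tip():
    T=toolT(manip.read_state()); return hz((T@np.array([97.5,-1.5,1.3,1]))[:3]).round(1)
E
python3 - <<'E'
from h import *
st();print(tip());c=cam("wrist");s=cam("side");st()
big=cv2.resize(c["img"][20:200,100:420,::-1],None,fx=2,fy=2,interpolation=cv2.INTER_CUBIC)
b2=cv2.resize(s["img"][110:230,220:350,::-1],None,fx=3,fy=3,interpolation=cv2.INTER_CUBIC)
out=np.zeros((600,800,3),np.uint8)
big=cv2.resize(big,(460,260)); out[:260,:460]=big; out[240:,410:]=b2[:360,:390] ; cv2.imwrite("pics/w4.png",out)
E
```

```text
t 7.1 tcp [ 540.2 -143.9  105.4] yaw 1.379 F [ 0.7  0.2 -1.5] M [-0.03 -0.08  0.  ] gap 19.7
[  5.8  -0.8 104.1]
t 7.2 tcp [ 540.1 -143.8  105. ] yaw 1.379 F [ 0.3 -1.  -1.3] M [-0.04 -0.11 -0.04] gap 19.6
```

View pics/w4.png

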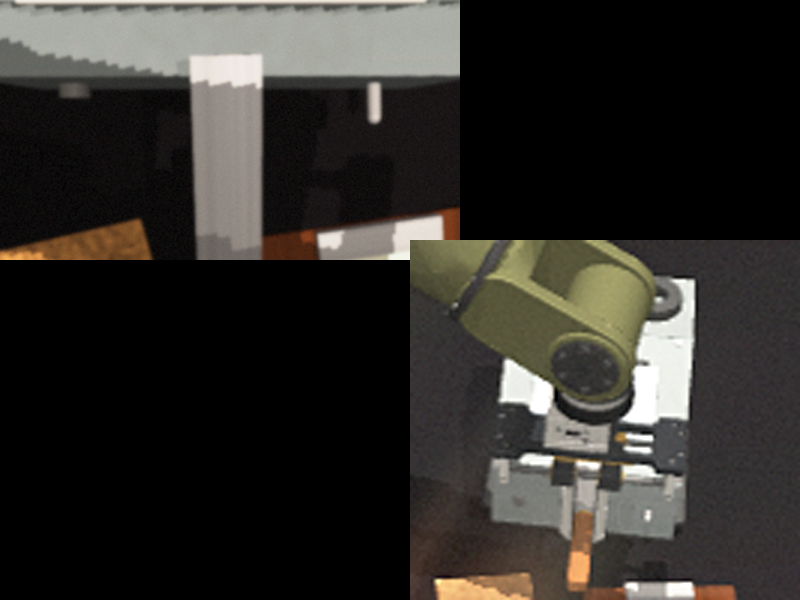

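The wrist crop shows the tip at row 58 and the cover's lower edge at about row 23. I'll check the gap between them in the same picture.

Run:
```python
from h import *
st();c=cam("wrist")
g=cv2.cvtColor(c["img"],cv2.COLOR_RGB2GRAY).astype(int)
for col in(190,210,300,320): print(col,[(v,g[v,col]) for v in list(range(16,32,1))],'|',[(v,g[v,col]) for v in range(66,86,2)])
print([(v,g[v,258]) for v in range(50,64)])
for v in(22,23,24): print("lip top",v,hz(atz(c,210,v,110.4)).round(1), hz(atz(c,310,v,110.4)).round(1))
for v in(74,77,80): print("edge",v,hz(atz(c,200,v,85)).round(1),hz(atz(c,320,v,85)).round(1))
print("tip",hz(atz(c,258,58,104)).round(1),tip())
```

```text
t 7.2 tcp [ 540.1 -143.8  105. ] yaw 1.379 F [ 0.3 -1.  -1.3] M [-0.04 -0.11 -0.04] gap 19.6
190 [(16, np.int64(240)), (17, np.int64(239)), (18, np.int64(239)), (19, np.int64(239)), (20, np.int64(233)), (21, np.int64(212)), (22, np.int64(159)), (23, np.int64(104)), (24, np.int64(85)), (25, np.int64(96)), (26, np.int64(123)), (27, np.int64(142)), (28, np.int64(153)), (29, np.int64(158)), (30, np.int64(163)), (31, np.int64(174))] | [(66, np.int64(134)), (68, np.int64(102)), (70, np.int64(99)), (72, np.int64(86)), (74, np.int64(55)), (76, np.int64(50)), (78, np.int64(51)), (80, np.int64(47)), (82, np.int64(23)), (84, np.int64(11))]
210 [(16, np.int64(241)), (17, np.int64(239)), (18, np.int64(239)), (19, np.int64(238)), (20, np.int64(234)), (21, np.int64(206)), (22, np.int64(153)), (23, np.int64(104)), (24, np.int64(84)), (25, np.int64(92)), (26, np.int64(115)), (27, np.int64(134)), (28, np.int64(146)), (29, np.int64(154)), (30, np.int64(163)), (31, np.int64(170))] | [(66, np.int64(178)), (68, np.int64(175)), (70, np.int64(138)), (72, np.int64(87)), (74, np.int64(52)), (76, np.int64(49))
[... 1102 characters left out ...]
p.int64(51)), (80, np.int64(47)), (82, np.int64(31)), (84, np.int64(19))]
[(50, np.int64(171)), (51, np.int64(171)), (52, np.int64(171)), (53, np.int64(171)), (54, np.int64(172)), (55, np.int64(172)), (56, np.int64(176)), (57, np.int64(190)), (58, np.int64(212)), (59, np.int64(230)), (60, np.int64(234)), (61, np.int64(234)), (62, np.int64(235)), (63, np.int64(234))]
lip top 22 [ 19.9  22.  110.4] [ 19.9 -23.2 110.4]
lip top 23 [ 19.5  22.  110.4] [ 19.5 -23.2 110.4]
lip top 24 [ 19.1  22.  110.4] [ 19.1 -23.2 110.4]
edge 74 [-0.4 31.9 85. ] [ -0.4 -33.1  85. ]
edge 77 [-1.9 31.9 85. ] [ -1.9 -33.2  85. ]
edge 80 [-3.4 32.  85. ] [ -3.5 -33.2  85. ]
tip [  5.5   0.4 104. ] [  5.9  -0.5 103.6]
```

send_rows(series=[[[0.1,0,0,0.5,0],[0.1,5,0,0.5,0],[0.1,10,0,0.5,0],[0.1,15,0,0.5,0],[0.1,19,0,0.5,0],[0.1,23,0,0.5,0],[0.1,26,0,0.5,0],[0.1,26,0,0.5,0]]])

```text
clock: 8.05
eef_pos: [544.9, -117.7, 103.9]
eef_rot: [3.142, -0.0, 1.38]
wrist_force: [-0.5, 0.1, -1.1]
finger_gap: 19.5
```

Run:
```python
from h import *
st();print(tip());c=cam("wrist");s=cam("side");t=cam("top");st();print(tip())
save(c,"w5.png",1.2)
g=cv2.cvtColor(c["img"],cv2.COLOR_RGB2GRAY).astype(int)
print([(v,g[v,258]) for v in range(50,70)],[(v,g[v,210]) for v in range(50,70)])
```

```text
t 8.05 tcp [ 544.9 -117.7  103.9] yaw 1.38 F [-0.5  0.1 -1.1] M [-0.03 -0.06 -0.05] gap 19.5
[ 32.4  -0.3 102.6]
t 8.2 tcp [ 544.8 -118.2  104. ] yaw 1.379 F [-0.1  0.3 -1.1] M [-0.03 -0.05  0.05] gap 19.4
[ 31.9  -0.4 102.7]
[(50, np.int64(240)), (51, np.int64(239)), (52, np.int64(239)), (53, np.int64(242)), (54, np.int64(241)), (55, np.int64(243)), (56, np.int64(243)), (57, np.int64(242)), (58, np.int64(242)), (59, np.int64(241)), (60, np.int64(242)), (61, np.int64(242)), (62, np.int64(242)), (63, np.int64(241)), (64, np.int64(241)), (65, np.int64(241)), (66, np.int64(241)), (67, np.int64(239)), (68, np.int64(239)), (69, np.int64(239))] [(50, np.int64(241)), (51, np.int64(240)), (52, np.int64(242)), (53, np.int64(241)), (54, np.int64(242)), (55, np.int64(243)), (56, np.int64(243)), (57, np.int64(243)), (58, np.int64(242)), (59, np.int64(241)), (60, np.int64(241)), (61, np.int64(242)), (62, np.int64(241)), (63, np.int64(241)), (64, np.int64(241)), (65, np.int64(239)), (66, np.int64(240)), (67, np.int64(240)), (68, np.int64(239)), (69, np.int64(238))]
```

View pics/w5.png

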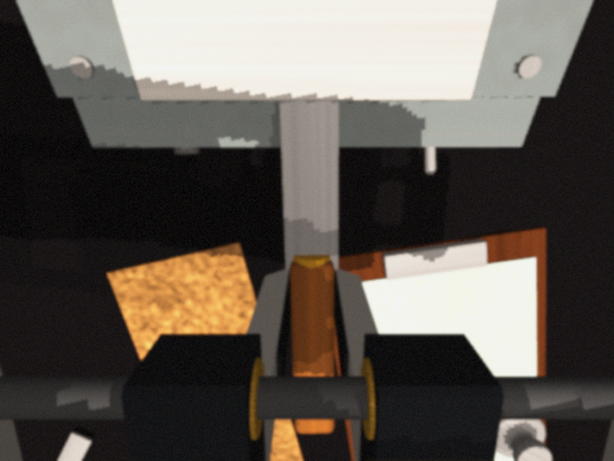

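The blade is under the lip with no contact force. Now I'll lever it up, in small steps first.

send_rows(series=[[[0.1,0,0,-3,0],[0.1,0,0,-6,0],[0.1,1,0,-9,0],[0.1,2,0,-12,0],[0.1,3,0,-15,0],[0.1,4,0,-18,0],[0.1,5,0,-21,0],[0.1,5,0,-21,0]]], newtons=60)

```text
clock: 9.0
eef_pos: [546.0, -113.0, 125.5]
eef_rot: [3.141, -0.0, 1.38]
wrist_force: [-0.5, -0.6, -1.6]
finger_gap: 19.4
```

Run:
```python
from h import *
st();print(tip());c=cam("wrist");st()
out=cv2.resize(c["img"][:,:,::-1],None,fx=1.2,fy=1.2,interpolation=cv2.INTER_CUBIC);cv2.imwrite("pics/w6.png",out)
```

```text
t 9.0 tcp [ 546.  -113.   125.5] yaw 1.38 F [-0.5 -0.6 -1.6] M [-0.07 -0.02  0.06] gap 19.4
[ 37.2  -0.5 124.2]
t 9.05 tcp [ 545.9 -113.   125.2] yaw 1.38 F [ 0.3  0.1 -2. ] M [-0.07 -0.01 -0.03] gap 19.7
```

View pics/w6.png

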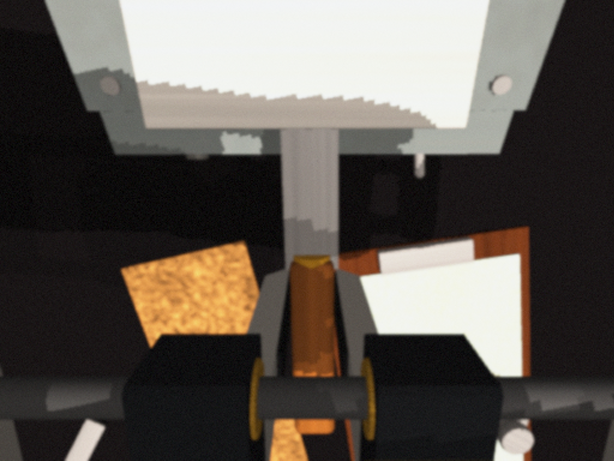

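The lip at row 127 has risen clear of the rims at row 108. The lever is working, so I'll continue up and around.

send_rows(series=[[[0.1,2,0,-6,0],[0.1,5,0,-14,0],[0.1,8,0,-23,0],[0.1,9,0,-35,0],[0.1,12,0,-47,0],[0.1,17,0,-58,0],[0.1,24,0,-67,0],[0.1,32,0,-76,0],[0.1,42,0,-83,0],[0.1,42,0,-83,0]]])

```text
clock: 10.05
eef_pos: [554.3, -70.6, 209.0]
eef_rot: [3.14, -0.0, 1.381]
wrist_force: [0.4, -0.2, -1.3]
finger_gap: 19.4
```

Run:
```python
from h import *
st();print(tip());c=cam("wrist");s=cam("side");st()
cv2.imwrite("pics/w7s.png",cv2.resize(s["img"][60:260,190:390,::-1],(400,400),interpolation=cv2.INTER_CUBIC))
a=cv2.resize(c["img"][:,:,::-1],(480,360)); b=cv2.resize(s["img"][80:240,210:350,::-1],(315,360),interpolation=cv2.INTER_CUBIC)
cv2.imwrite("pics/w7.png",np.hstack([a,b]))
```

```text
t 10.05 tcp [554.3 -70.6 209. ] yaw 1.381 F [ 0.4 -0.2 -1.3] M [-0.05 -0.04  0.04] gap 19.4
[ 80.5  -0.5 207.8]
t 10.15 tcp [553.8 -71.5 207.9] yaw 1.38 F [ 0.4  0.4 -0.8] M [-0.09 -0.04  0.01] gap 19.3
```

View pics/w7.png

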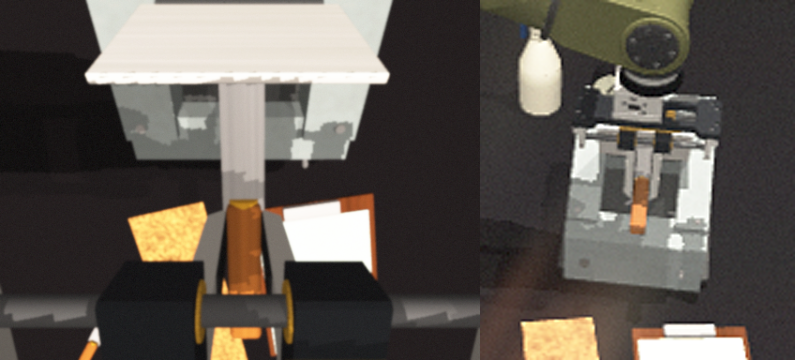

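The cover stands at about 60° past level with the blade behind it, and the compartment is visible. I'll finish the swing slowly.

send_rows(series=[[[0.1,5,0,-3,0],[0.1,10,0,-5,0],[0.1,16,0,-7,0],[0.1,22,0,-8,0],[0.1,26,0,-9,0],[0.1,29,0,-9,0],[0.1,31,0,-9,0],[0.1,32,0,-9,0],[0.1,33,0,-9,0],[0.1,33,0,-9,0]]])

```text
clock: 11.15
eef_pos: [560.0, -39.5, 216.9]
eef_rot: [3.142, -0.0, 1.379]
wrist_force: [-0.2, 0.2, -1.2]
finger_gap: 19.7
```

```bash
cat > ang.py <<'E'
from h import *
from scipy.optimize import minimize_scalar
def cov(th):
    H=np.array([130,0,10.]); P=[]
    for x in(-102,-2):
        for y in(-65,65):
            for z in(0,5):
                P.append(pan((130+x*np.cos(th)+z*np.sin(th),y,10-x*np.sin(th)+z*np.cos(th)),q0))
    return P
def angle(names=("top","side","wrist")):
    for n in names:
        c=cam(n); rs=manip.silhouettes("cover",c)
        for r in rs[:2]:
            ths=np.arange(0,2.12,.02); v=[iou(polymask(c,cov(t)),r["pixels"]) for t in ths]; i=int(np.argmax(v)); print(n,round(r["conf"],2),r["rect"],"theta",ths[i].round(2),round(v[i],2))
E
python3 - <<'E'
from ang import *
st();print(tip());angle()
E
```

```text
t 11.15 tcp [560.  -39.5 216.9] yaw 1.379 F [-0.2  0.2 -1.2] M [-0.08 -0.05 -0.07] gap 19.7
[112.   -0.3 215.6]
top 0.65 [315.4, 148.7, 12.7, 14.7] theta 0.0 0.0
side 0.6 [264.3, 123.8, 42.7, 29.2] theta 1.58 0.48
wrist 0.77 [82.6, 34.6, 342.4, 35.5] theta 1.98 0.86
```

send_rows(series=[[[0.1,1.2,0,0,0],[0.1,1.2,0,0,0],[0.1,-5,0,0,0],[0.1,-25,0,0,0],[0.1,-45,10,15,0],[0.1,-45,25,30,0],[0.1,-42,36,45,0],[0.1,-40,38,60,0],[0.1,-40,38,60,0],[0.1,-40,38,60,0]]])

```text
clock: 12.45
eef_pos: [589.4, -86.0, 157.2]
eef_rot: [-3.141, -0.0, 1.38]
wrist_force: [0.4, -0.6, -0.6]
finger_gap: 19.7
```

```bash
cat > lev.py <<'E'
from ang import *
def knob(a): 
    return pan((75,18+36*np.sin(a-.55),-36+36*np.cos(a-.55)),q0)
def lever(names=("wrist",)):
    for n in names:
        c=cam(n); print(n,"pred0",proj(c,knob(0)).round(0),"pred1.1",proj(c,knob(1.1)).round(0))
        for r in manip.find_in("lever_knob",c)[:3]: print("  det",np.round(r["rect"],0),round(r["conf"],2))
    return c
E
python3 - <<'E'
from lev import *
st();print(tip());c=lever(("top","side","wrist"));angle(("wrist",))
save(c,"w8.png",1.2)
E
```

```text
t 12.45 tcp [589.4 -86.  157.2] yaw 1.38 F [ 0.4 -0.6 -0.6] M [-0.03 -0.12 -0.04] gap 19.7
[ 72.  -38.  155.9]
top pred0 [237. 163.] pred1.1 [234. 173.]
  det [267. 195.  73.  33.] 0.43
side pred0 [280. 168.] pred1.1 [269. 167.]
wrist pred0 [199.  70.] pred1.1 [137.  70.]
  det [169.  46.  31.  35.] 0.77
wrist 0.7 [0.0, 1.8, 376.4, 181.6] theta 0.96 0.74
```

View pics/w8.png

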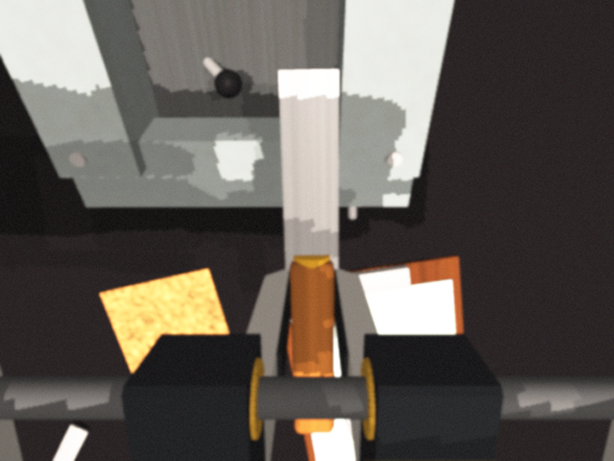

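The picture shows the knob at (228,82), standing free to the left of the blade. I'll check the lateral fit numerically.

Run:
```python
from lev import *
c=cam("wrist")
for n,p,uv in(("edgeL",(0,100,0),(87,207)),("edgeR",(0,-100,0),(410,207)),("rimL",(28,55,10),(140,175)),("rimoutL",(28,100,10),(75,178)),("ledge end L",(45,55,0),(150,118))):
    print(n,proj(c,pan(p,q0))*1.2,uv)
for a in(0,.1,.2,.3):print(a,proj(c,knob(a))*1.2)
print(atz(c,190,68,112).round(1),hz(atz(c,190,68,112)).round(1))
```

```text
edgeL [ 89.17252801 207.68649046] (87, 207)
edgeR [411.3428779  207.59146024] (410, 207)
rimL [144.23188268 178.24613669] (140, 175)
rimoutL [ 63.3570286  178.27098067] (75, 178)
ledge end L [141.61613154 141.96040373] (150, 118)
0 [238.30092415  83.55207122]
0.1 [231.58229417  84.80408356]
0.2 [224.5718419   85.83358606]
0.3 [217.36188428  86.6227991 ]
[564.7  17.2 112. ] [ 71.1   4.4 112. ]
```

send_rows(series=[[[0.1,6,-5,12,0],[0.1,12,-5,27,0],[0.1,12,-5,38,0],[0.1,12,-5,42,0],[0.1,12,-5,42,0],[0.1,12,-12,42,0],[0.1,12,-18,42,0],[0.1,12,-23,42,0],[0.1,12,-28,42,0],[0.1,12,-33,42,0]]])

```text
clock: 13.9
eef_pos: [559.4, -68.0, 115.3]
eef_rot: [3.141, 0.0, 1.379]
wrist_force: [0.6, 0.3, -1.5]
finger_gap: 19.2
```

Run:
```python
from lev import *
st();print(tip());lever();st()
```

```text
t 13.9 tcp [559.4 -68.  115.3] yaw 1.379 F [ 0.6  0.3 -1.5] M [-0.11 -0.29 -0.07] gap 19.2
[ 84.   -5.1 114. ]
wrist pred0 [251.  87.] pred1.1 [176.  87.]
  det [206.  58.  27.  46.] 0.77
t 14.0 tcp [559.1 -67.9 115.1] yaw 1.38 F [-0.1  0.6 -2.2] M [-0.05 -0.12 -0.05] gap 19.8
```

send_rows(series=[[[0.1,0,-5,0,0],[0.1,0,-10,0,0],[0.1,0,-14,0,0],[0.1,0,-17,0,0],[0.1,0,-20,0,0],[0.1,0,-22,0,0],[0.1,0,-24,0,0],[0.1,0,-25,0,0],[0.1,0,-26,0,0],[0.1,0,-26,0,0]]])

```text
clock: 15.0
eef_pos: [534.4, -63.2, 115.1]
eef_rot: [3.141, 0.0, 1.379]
wrist_force: [4.5, -0.3, -1.3]
finger_gap: 19.4
```

Run:
```python
from lev import *
st();print(tip());lever();st()
```

```text
t 15.0 tcp [534.4 -63.2 115.1] yaw 1.379 F [ 4.5 -0.3 -1.3] M [-0.2  -0.77 -0.34] gap 19.4
[ 83.9  20.4 113.8]
wrist pred0 [302.  87.] pred1.1 [227.  87.]
  det [205.  71.  30.  30.] 0.81
  det [ 46.   0. 466. 210.] 0.44
t 15.1 tcp [534.3 -63.1 115.1] yaw 1.379 F [ 4.6 -0.6 -1.8] M [-0.25 -0.85 -0.32] gap 19.2
```

Force is 4.5 N against a 1 N lever, so it is at its stop. I'll back off, lift out and return to the mat.

send_rows(series=[[[0.1,0,4,0,0],[0.1,0,8,-5,0],[0.1,0,8,-40,0],[0.1,-30,4,-75,0],[0.1,-70,-10,-85,-2],[0.1,-112,-28,-80,-4.5],[0.1,-155,-46,-70,-7],[0.1,-190,-62,-60,-9],[0.1,-204,-68,-60,-9.5],[0.1,-204,-68,-60,-9.5]]])

```text
clock: 16.1
eef_pos: [427.6, -251.8, 175.1]
eef_rot: [-3.141, -0.0, 1.543]
wrist_force: [-0.4, -0.1, -1.1]
finger_gap: 19.4
```

Run:
```python
from lev import *
st();c=lever(("top","side","wrist"));angle(("top","side"));st()
T=toolT(manip.read_state())
for r in manip.silhouettes("pry_blade",c)[:3]:
    ys,xs=np.nonzero(r["pixels"]); 
    if ys.min()<90 and abs(np.median(xs)-258)<15: print("held tip row",ys.min(),[(v,xs[ys==v].min(),xs[ys==v].max()) for v in(75,200,260) if (ys==v).any()])
s=cam("side")
t=cam("top"); a=cv2.resize(s["img"][80:240,215:345,::-1],(390,480),interpolation=cv2.INTER_CUBIC); b=cv2.resize(t["img"][100:220,160:260,::-1],(400,480),interpolation=cv2.INTER_CUBIC)
cv2.imwrite("pics/w9.png",np.hstack([a,b])); go((429,-250.5,15),1.545)
```

```text
t 16.1 tcp [ 427.6 -251.8  175.1] yaw 1.543 F [-0.4 -0.1 -1.1] M [-0.03 -0.11  0.01] gap 19.4
top pred0 [237. 163.] pred1.1 [234. 173.]
  det [108. 178.  40.  26.] 0.3
side pred0 [280. 168.] pred1.1 [269. 167.]
  det [264. 124.  44.  29.] 0.27
wrist pred0 [ 518. -276.] pred1.1 [ 449. -292.]
  det [220.  34. 104. 242.] 0.54
top 0.6 [213.9, 131.9, 18.0, 40.3] theta 1.98 0.8
side 0.6 [265.5, 124.1, 38.2, 26.7] theta 2.0 0.84
t 16.6 tcp [ 428.8 -250.   175. ] yaw 1.546 F [ 0.1 -0.  -1.3] M [-0.04 -0.01  0.06] gap 19.5
delta [ -0.2   0.4 160. ] turn 0.03
```

View pics/w9.png

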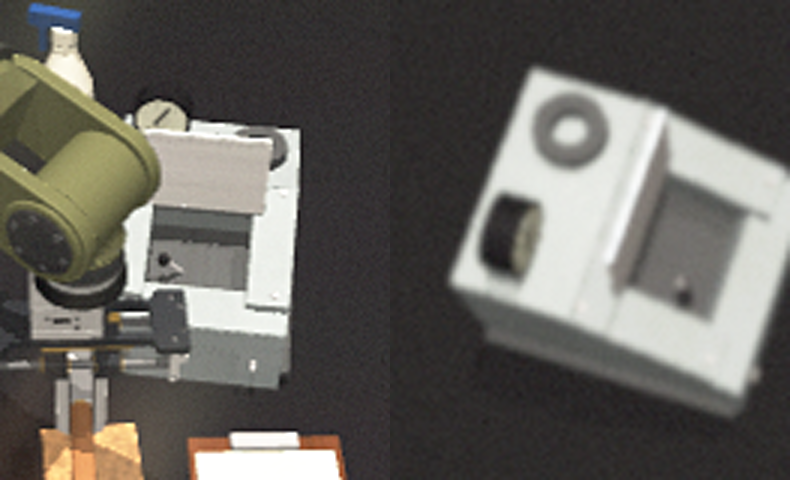

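Both views show the cover upright (1.98–2.0 rad). The knob is at side pixel (270,167) and top pixel (233,173), which matches the 1.1 rad prediction. Now to lay the blade down.

send_rows(series=[[[0.1,0,0,40,0],[0.1,0,0,80,0],[0.1,0,0,115,0],[0.1,0,0,140,0],[0.1,0,0,152,0],[0.1,0,0,158,0],[0.1,0,0,160,0],[0.1,0,0,160.5,0],[0.1,0,0,160.5,0],[0.1,0,0,160.5,0]]])

```text
clock: 17.75
eef_pos: [428.9, -250.6, 15.2]
eef_rot: [3.141, 0.001, 1.545]
wrist_force: [0.4, -0.0, -0.7]
finger_gap: 19.2
```

send_rows(series=[[[0.23,0,0,0,0],[0.27,0,0,0,0],[0.32,0,0,0,0],[0.4,0,0,0,0],[0.5,0,0,0,0],[0.6,0,0,0,0],[0.6,0,0,-5,0],[0.6,0,0,-30,0],[0.6,0,0,-70,0],[0.6,0,0,-110,0]]])

```text
clock: 18.75
eef_pos: [428.2, -250.2, 125.9]
eef_rot: [-3.141, -0.001, 1.545]
wrist_force: [-0.2, 0.2, 0.5]
finger_gap: 56.4
```

send_rows(series=[[[0.6,-30,0,-40,0],[0.6,-60,-20,-80,0],[0.6,-80,-40,-100,0],[0.6,-80,-40,-100,0],[0.6,-80,-40,-100,0]]])

```text
clock: 19.25
eef_pos: [386.3, -329.4, 224.6]
eef_rot: [3.141, 0.0, 1.544]
wrist_force: [0.0, -0.9, -1.2]
finger_gap: 56.3
```

Run:
```python
from lev import *
st();angle(("top","side"))
for n in("wrist","side","top"):
    c=cam(n)
    for r in manip.silhouettes("pry_blade",c)[:4]:
        rr=cv2.minAreaRect(np.float32(np.argwhere(r["pixels"])[:,::-1])); print(n,round(r["conf"],2),[atz(c,u,v,16)[:2].round(0).tolist() for u,v in cv2.boxPoints(rr)])
    for t in("weight","spray","clamp_ring"): print(n,t,[(np.round(x["rect"]).tolist(),round(x["conf"],2)) for x in manip.find_in(t,c)[:1]])
    if n=="wrist": w=c
    if n=="side": s=c
a=cv2.resize(w["img"][:,:,::-1],(480,360)); b=cv2.resize(s["img"][70:310,190:350,::-1],(320,480),interpolation=cv2.INTER_CUBIC)
o=np.zeros((480,800,3),np.uint8); o[:360,:480]=a;o[:,480:]=b; cv2.imwrite("pics/w10.png",o); st()
```

```text
t 19.25 tcp [ 386.3 -329.4  224.6] yaw 1.544 F [ 0.  -0.9 -1.2] M [-0.01 -0.11  0.01] gap 56.3
top 0.5 [211.5, 126.2, 19.7, 47.7] theta 1.98 0.86
top 0.5 [266.3, 193.9, 70.4, 33.1] theta 0.0 0.0
side 0.66 [266.4, 121.9, 39.1, 29.8] theta 2.02 0.93
wrist 0.85 [[524.0, -470.0], [528.0, -411.0], [544.0, -413.0], [541.0, -473.0]]
wrist 0.6 [[245.0, -331.0], [322.0, -243.0], [334.0, -253.0], [258.0, -342.0]]
wrist 0.58 [[414.0, -152.0], [437.0, -153.0], [442.0, -323.0], [415.0, -323.0]]
wrist weight [([485.0, 112.0, 26.0, 38.0], 0.65)]
wrist spray []
wrist clamp_ring [([263.0, 0.0, 93.0, 207.0], 0.31)]
side 0.79 [[420.0, -180.0], [442.0, -179.0], [442.0, -325.0], [421.0, -326.0]]
side 0.7 [[542.0, -422.0], [558.0, -423.0], [543.0, -536.0], [528.0, -535.0]]
side 0.61 [[308.0, -429.0], [331.0, -421.0], [386.0, -583.0], [364.0, -590.0]]
side 0.56 [[251.0, -334.0], [325.0, -247.0], [336.0, -260.0], [261.0, -346.0]]
side weight [([251.0, 102.0, 65.0, 107.0], 0.74)]
side spray [([224.0, 77.0, 24.0, 50.0], 0.61)]
side clamp_ring [([296.0, 122.0, 14.0, 13.0], 0.46)]
top 0.58 [[414.0, -152.0], [439.0, -153.0], [437.0, -281.0], [412.0, -279.0]]
top weight [([316.0, 150.0, 10.0, 13.0], 0.69)]
top spray [([107.0, 176.0, 39.0, 30.0], 0.77)]
top clamp_ring [([196.0, 123.0, 21.0, 20.0], 0.6)]
t 20.2 tcp [ 386.5 -329.4  224.4] yaw 1.545 F [-0.4  0.2 -0.2] M [-0.05 -0.04 -0.  ] gap 56.5
```

View pics/w10.png

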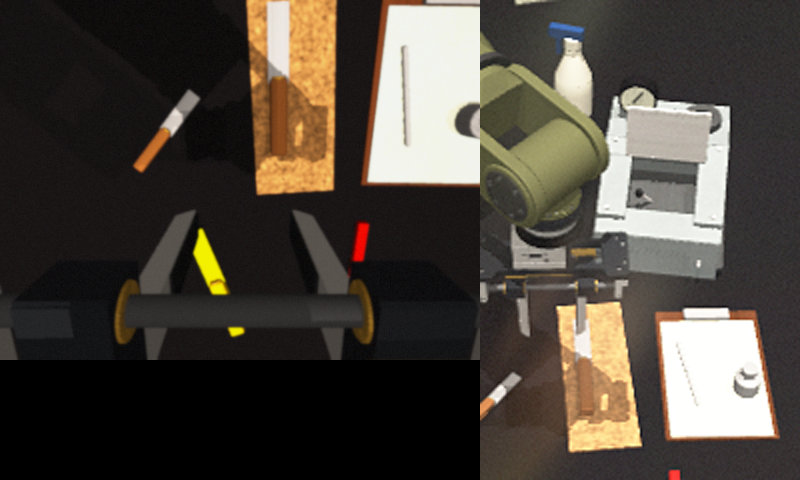

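The blade lies flat on the mat at (278,75). The cover is upright, the lever leans to the robot's side, and the other objects are undisturbed, so I'm handing it in.

```bash
python3 -c "
from cell import manip
print(manip.sign_off())"
```

```text
the job is handed in; nothing more can be done
None
```

The job is done and handed in at about 20 s of the 58 s allowed.

I took the larger orange blade from the mat, slid it under the cover's lower edge and levered and swung the cover upright with the blade alone. No fingers touched the cover. With the side of the blade I pushed the vent lever over to its stop on the robot's side. Then I laid the blade back in its place on the mat and moved the arm clear.

**What the last checks showed:**
- **Cover:** fitted at 1.98 rad (top view) and 2.02 rad (side view), against 2.0 for upright.
- **Vent lever:** the push met 4.5 N, well above its 1 N resistance. The knob then sat within about 1 pixel of the predicted stop position in both the top and side views. I read those pixels off the picture, because the network did not find the knob reliably in those two views.
- **Blade:** lies on the mat within a few mm of where it started.
- **Weight, spray bottle and clamp ring:** look undisturbed, and the spray bottle and clamp ring were found within about 3 pixels of where they were at the start. I saw the weight upright in the same spot on the clipboard, but did not compare it closely.

**Checks that disagreed:**
- **Knob at the start:** it sat about 5 mm from its predicted 0 position before I pushed it, which did not matter for the push.
- **Cover fits:** a few were wrong, each with a poor match and the cover barely in view or mistaken for something else, so I ignored them. One side-view fit gave 1.58 rad, one wrist-view fit gave 0.96 rad and one final top-view detection was really the mat.

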